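Loaded drawers shut, empty drawer out for refilling

TASK

Get the three small drawer boxes ready for the parts refill, using only pushes of the fingertips: push the drawer with the gear and the drawer with the ball bearing fully shut, in either order, and push the empty drawer from inside, against the back of its front panel, fully out to its stop. Do not slam the drawers, do not pinch them, do not touch the parts in them, and leave everything else on the table where it stands.

Things in the scene. Friction and masses are not known exactly. Their poses are not given: they have to be found in the camera images.
- gear_unit: Housing of the drawer box whose drawer holds the steel spur gear: grey, fixed, 150 (x) x 112 (y) x 66 mm high, open at its front (-x side). Three alike stand side by side in any order, each a little turned. Origin: centre of the underside, on the table; its x axis points from the front to the back, z up. The front mouth lies at x = -75 mm.
- gear_drawer (a joint): How far the drawer of the drawer box whose drawer holds the steel spur gear is open, in m: 0 fully shut, 0.100 fully open against its stop; grows as the drawer comes out along the box's -x axis; starts open, 72 to 88 mm. It slides freely with about 1 to 2 N of friction and stays where it is left. The gap between the front panel's inner face and the housing's front equals this value.
- gear_front (a point): Outer face of the front panel of the gear drawer. Origin: its centre, 36 mm above the table; moves with the drawer; axes as the box's. The face is flat. The panel is 12 mm thick, 112 mm wide, 8 to 64 mm above the table; the open-topped drawer behind it is 92 mm wide inside, its floor 12 mm and its side walls' top 40 mm above the table.
- bearing_unit: Housing of the drawer box whose drawer holds the ball bearing: grey, fixed, 150 (x) x 112 (y) x 66 mm high, open at its front (-x side). Three alike stand side by side in any order, each a little turned. Origin: centre of the underside, on the table; its x axis points from the front to the back, z up. The front mouth lies at x = -75 mm.
- bearing_drawer (a joint): How far the drawer of the drawer box whose drawer holds the ball bearing is open, in m: 0 fully shut, 0.100 fully open against its stop; grows as the drawer comes out along the box's -x axis; starts open, 72 to 88 mm. It slides freely with about 1 to 2 N of friction and stays where it is left. The gap between the front panel's inner face and the housing's front equals this value.
- bearing_front (a point): Outer face of the front panel of the bearing drawer. Origin: its centre, 36 mm above the table; moves with the drawer; axes as the box's. The face is flat. The panel is 12 mm thick, 112 mm wide, 8 to 64 mm above the table; the open-topped drawer behind it is 92 mm wide inside, its floor 12 mm and its side walls' top 40 mm above the table.
- empty_unit: Housing of the drawer box whose drawer is empty: grey, fixed, 150 (x) x 112 (y) x 66 mm high, open at its front (-x side). Three alike stand side by side in any order, each a little turned. Origin: centre of the underside, on the table; its x axis points from the front to the back, z up. The front mouth lies at x = -75 mm.
- empty_drawer (a joint): How far the drawer of the drawer box whose drawer is empty is open, in m: 0 fully shut, 0.100 fully open against its stop; grows as the drawer comes out along the box's -x axis; starts partly open, 55 to 65 mm. It slides freely with about 1 to 2 N of friction and stays where it is left. The gap between the front panel's inner face and the housing's front equals this value.
- empty_front (a point): Outer face of the front panel of the empty drawer. Origin: its centre, 36 mm above the table; moves with the drawer; axes as the box's. The face is flat. The panel is 12 mm thick, 112 mm wide, 8 to 64 mm above the table; the open-topped drawer behind it is 92 mm wide inside, its floor 12 mm and its side walls' top 40 mm above the table.
- spur_gear: Steel spur gear, 49 mm across, 18 mm high, lying loose in its drawer, about 35 mm in front of the housing. Origin: centre of its underside; z up.
- ball_bearing: Ball bearing, 47 mm across, 14 mm high, lying loose in its drawer, about 35 mm in front of the housing. Origin: centre of its underside; z up.
- hex_bolt: Loose steel hex bolt, 58 mm tall, 22 mm across, standing on its head close beside the box with the empty drawer (on its left). Bystander. Origin: centre of its underside.
- vacuum_cup: Loose black bellows vacuum cup, 45 mm across, 43 mm tall, standing close beside the box with the gear (on its left). Bystander. Origin: centre of its underside.
- tape_roll: Loose roll of tape lying flat, 104 mm across, 25 mm high, at the left of the table. Bystander. Origin: centre of its underside.
- glue_stick: Loose glue stick, 28 mm across, 90 mm tall, standing at the right of the table. Bystander. Origin: centre of its underside.
- mug: Loose mug, 78 x 114 mm with its handle, 93 mm tall, at the right of the table. Bystander. Origin: centre of its underside.
Things that resemble listed ones, but are neither listed nor needed, are in the scene too. What is shaped like the spur_gear but purple is not meant.

How it is judged:
By the outcome, as a careful person would: the job done as asked, in the order asked, and still so for the second after the job is handed in, with the robot touching nothing.
It also fails if it takes over 56 s, if anything falls off the work surface, if the arm or the gripper's body presses on something with over 40 N, if the wrist force passes 120 N, or if a joint passes its speed limit or range.

ROBOT

A 7-joint arm with a two-finger parallel gripper is mounted at the origin on a cart in front of the work surface, level with it; the furniture and walls round the work are solid. World frame = base frame: x ahead of the robot, y to its left, z up, the work surface at z = 0. Lengths are in m, angles in degrees, forces in N, time in s.
With the tool pointing down it reaches from about 0.4 to 0.875 m from the base axis. Payload 4.4 kg.
Tool frame: the origin (TCP) lies midway between the tips of the shut fingers; the grasp point (between the pads) lies env.grip_depth behind it (env.grip_depth is the distance from the TCP to the grasp point, in m); z points along the fingers, y is the line along which they close (so a half turn about z gives the same grasp; the last joint's range is limited). The gripper opens to 85 mm and grips with 20 to 120 N. Pads are 22 mm wide; open, the fingers measure 114 mm over their backs; the gripper's body (76 mm by 85 mm) begins 54 mm behind the grasp point. The pads swing forward as they close: fully open they stand 13 mm farther back than shut.
Start: joints at [-74.989, 36.005, 2.206, 86.941, -1.547, 57.084, -1.146], TCP at [0.209, 0.615, 0.231] pointing down, gripper open.
Joint ranges: [-175.42, 175.42], [-21.48, 121.26], [-71.46, 75.88], [10.55, 141.38], [-63.04, 243.04], [13.31, 113.54], [-168.57, 168.57]. Speed limits (degrees/s): [147.25, 147.25, 180, 180, 180, 180, 180].

INTERFACE

Orientations are given as a 3x3 rotation matrix whose columns are the frame's x, y, z axes.
In Python, from plant import env, solver, cams, job_done gives the robot as it stands. Calls block until the motion is done:
- env.move_pose(position, orientation): joint-space move of the TCP to a pose.
- env.move_l(position, speed=0.15, frame=None, f_stop=None): straight line of the TCP; frame=None keeps the orientation; speed is the mean speed in m/s. With f_stop (N) it stops when the force on the tool has changed by that much, and returns True; else False.
- env.set_joints(angles): joint-space move.
- env.grip(opening, newtons=None): finger opening in m; newtons is the grip in N (None keeps the last); returns when the fingers have stopped.
- env.sleep(seconds).
- solver.solve_ik(position, orientation): joint angles nearest the present ones, or None.
- env.get_obs(): the state.
- cams.grab_frame(name): name is "scene" or "side" or "wrist"; returns a dict with "pixels" (420x560x3 uint8, red, green, blue), "mtx" (3x3 intrinsics, pixels), "distortion" ([k1, k2, p1, p2, k3] as OpenCV has them; the pictures are not rectified), "position" and "attitude" of the camera in the world. Camera axes: x right, y up, looking along -z (the intrinsics and any distortion apply to the point x, -y, -z); pixel columns grow to the right and rows downward; lengths in m; the calibration is good to about 2 mm. A picture is of the moment at which its call begins. There is no depth.
A pose or a line that the arm cannot do raises env.MotionError and nothing moves.
- job_done(): hands the job in; it is judged then, once.
The state is a dict: "clock": time; "joint_positions": joint angles; "joint_vel": joint speeds; "tau": joint torques, N m; "ee_pos": TCP position; "ee_rot": TCP orientation; "wrist_force": force on the tool from outside, world axes, zero at the start; "torque": the same for the moment, N m; "finger_gap": finger opening in m; "grasp_force": force on a finger pad.
Only numpy, scipy, OpenCV 4.12 (cv2) and the standard library are available. Lean on these libraries where they do the work, as an engineer would, in place of code of your own. Each camera call takes 0.05 s, during which the arm holds its last target. There are 200 camera calls.

## Working session

There is one attempt and no reset: what is moved stays moved. The work goes in short steps, each a Python script; the robot and the scene stay as the last script left them, time stands still between calls to the robot, and variables do not carry over. Pictures are saved under pics/ and viewed, at most 10 in all, crops included, and the job is handed in when it is done.

```bash
ls; mkdir -p pics
python3 - <<'E'
from plant import env, solver, cams
import cv2
for n in("scene","side"):
    f=cams.grab_frame(n); cv2.imwrite(f"pics/{n}0.png",f["pixels"][:,:,::-1])
    print(n,f["mtx"],f["distortion"],f["position"],f["attitude"])
print(env.grip_depth, env.get_obs())
E
```

```text
pics
scene [[499.55323645   0.         292.38861291]
 [  0.         499.55323645 215.03332748]
 [  0.           0.           1.        ]] [0.03824298 0.         0.         0.         0.        ] [-0.16435123 -0.51092124  1.67733306] [[ 0.58966178  0.70981705 -0.38530343]
 [-0.80764507  0.51651633 -0.28446497]
 [-0.00290257  0.47892653  0.87785019]]
side [[468.45547851   0.         286.44015534]
 [  0.         468.45547851 208.99835423]
 [  0.           0.           1.        ]] [-0.14417634  0.          0.          0.          0.        ] [ 0.2057483  -1.08068216  0.95097587] [[ 0.95818442  0.17658388 -0.22516827]
 [-0.28614646  0.58666573 -0.75759061]
 [-0.00167978  0.79034262  0.61266281]]
0.0187 {'clock': 0.1, 'joint_positions': array([-74.98942128,  36.05131248,   2.20210154,  86.99031355,
        -1.5462274 ,  57.08428605,  -1.14622181]), 'joint_vel': array([ 0.14914474, -0.19371109,  0.0715471 , -0.10923551,  0.05892209,
        0.03345183,  0.13141062]), 'tau': array([ 3.90917950e-03, -5.64519238e+01,  1.23085320e+00, -1.93969363e+01,
        1.13817374e-02,  5.49928940e-03, -2.48993751e-05]), 'ee_pos': array([0.20905332, 0.61487421, 0.23050667]), 'ee_rot': array([[-9.46761524e-01,  3.21935311e-01, -5.22270781e-04],
       [ 3.21935734e-01,  9.46760177e-01, -1.59673923e-03],
       [-1.95815632e-05, -1.67986889e-03, -9.99998589e-01]]), 'wrist_force': array([-0.12210039,  0.06438246,  0.18668956]), 'torque': array([-0.01188466, -0.0013363 ,  0.00664207]), 'grasp_force': 0.0, 'finger_gap': 0.08551461491030037}
```

View pics/scene0.png

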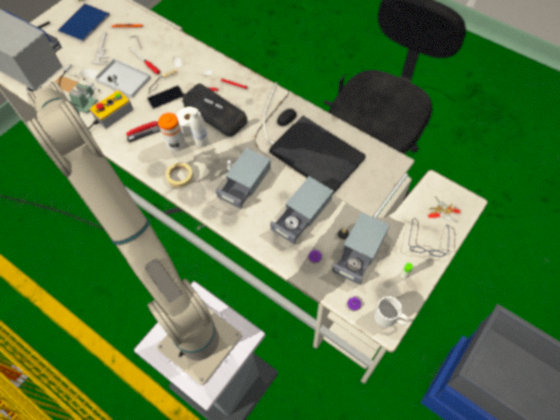

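View pics/side0.png

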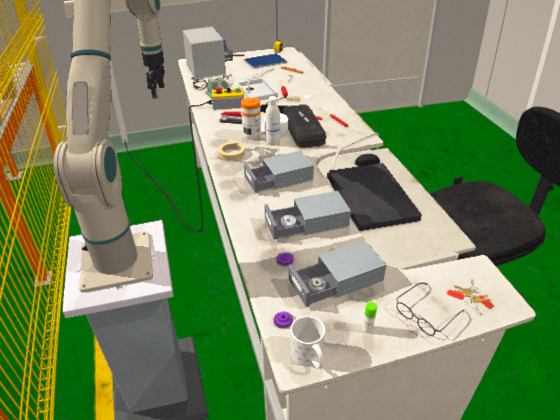

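The scene view shows three drawer boxes: left at (243,178), middle at (303,207), and right at (362,247) with the black cup beside it. I'll enlarge them to identify the contents.

Run:
```python
import cv2, numpy as np
a=cv2.imread("pics/scene0.png")[140:290,210:400]; b=cv2.imread("pics/side0.png")[145:310,235:395]
a=cv2.resize(a,(760,600),interpolation=cv2.INTER_CUBIC)
cv2.imwrite("pics/c1.png",a)
i=cv2.imread("pics/scene0.png")
for p in[(250,168),(258,185),(312,195),(325,215),(365,232),(380,255),(330,150),(300,240),(263,215)]: print(p,cv2.cvtColor(i[p[1]:p[1]+1,p[0]:p[0]+1],cv2.COLOR_BGR2HSV)[0,0])
```

```text
(250, 168) [ 79  16 179]
(258, 185) [ 21  23 113]
(312, 195) [ 82  16 179]
(325, 215) [ 23  41 157]
(365, 232) [ 77  13 176]
(380, 255) [ 23  40 129]
(330, 150) [165  11  46]
(300, 240) [ 23  40 126]
(263, 215) [ 23  35 232]
```

View pics/c1.png

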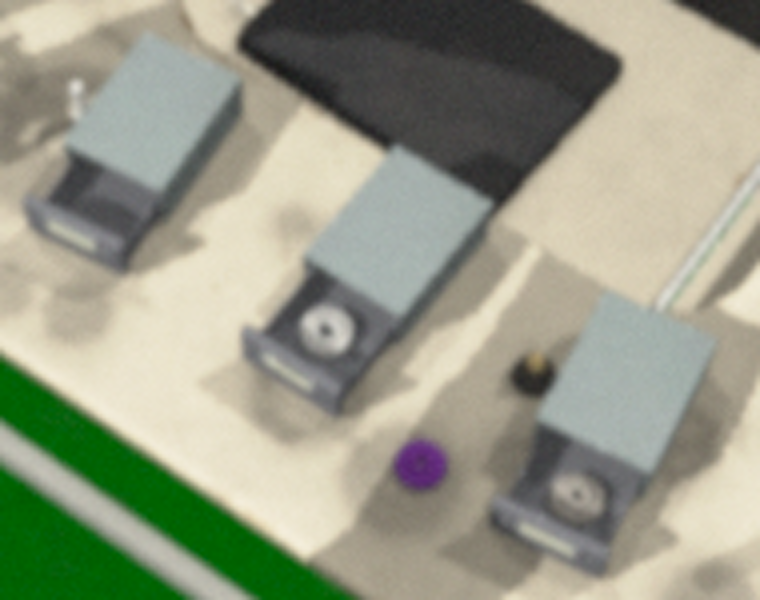

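The left box is empty with the bolt beside it, the middle one holds the bearing, and the right one holds the gear with the cup beside it. Next I'll measure the housing tops and the panel edges.

```bash
cat > h.py <<'E'
import cv2, numpy as np
from plant import env, solver, cams
def rays(f,uv,z):
    n=cv2.undistortPoints(np.float64(uv).reshape(-1,1,2),f["mtx"],np.float64(f["distortion"])).reshape(-1,2)
    d=np.c_[n[:,0],-n[:,1],-np.ones(len(n))]@np.array(f["attitude"]).T
    p=np.array(f["position"]); return (p+d*((z-p[2])/d[:,2])[:,None])[:,:2]
def project(f,P):
    c=(np.atleast_2d(P)-f["position"])@np.array(f["attitude"])*[1,-1,-1]
    return cv2.projectPoints(c,np.zeros(3),np.zeros(3),f["mtx"],np.float64(f["distortion"]))[0].reshape(-1,2)
def tops(f):
    hsv=cv2.cvtColor(cv2.GaussianBlur(f["pixels"],(3,3),0),cv2.COLOR_RGB2HSV)
    m=cv2.inRange(hsv,(65,8,130),(110,60,215)); m=cv2.morphologyEx(m,cv2.MORPH_OPEN,np.ones((3,3)))
    out=[]
    for c in cv2.findContours(m,0,cv2.CHAIN_APPROX_NONE)[0]:
        if cv2.contourArea(c)<500: continue
        P=rays(f,c,.066); (cx,cy),(w,h),a=cv2.minAreaRect(np.float32(P*1000))
        if not(.35<cx/1000<1.1 and abs(cy)<600 and 90<min(w,h)<135): continue
        a=a if w>h else a+90; a=(a+90)%180-90
        out.append((cx/1000,cy/1000,a,max(w,h),min(w,h)))
    return sorted(out,key=lambda o:-o[1])
E
python3 - <<'E'
from h import *
for n in("scene","side"):
    f=cams.grab_frame(n); print(n,np.round(tops(f),3).tolist())
f=cams.grab_frame("scene"); hsv=cv2.cvtColor(cv2.GaussianBlur(f["pixels"],(3,3),0),cv2.COLOR_RGB2HSV)
for cx,cy,a,*_ in tops(f):
    d=np.array([np.cos(np.radians(a)),np.sin(np.radians(a))]);l=np.array([-d[1],d[0]])
    # brightness/hue profile outwards along the centre line, at panel-top height
    s=np.arange(-.06,-.2,-.004)
    v=[];hh=[]
    for k in s:
        q=project(f,np.c_[[cx,cy]+k*d+np.linspace(-.04,.04,15)[:,None]*l,np.full(15,.064)]).round().astype(int)
        px=hsv[q[:,1],q[:,0]]; v.append(int(np.median(px[:,2])));hh.append(int(np.median(px[:,0])))
    print(list(zip((s*1000).round().astype(int).tolist(),v,hh)))
E
```

```text
scene [[0.609, 0.273, 5.296, 148.35, 110.592], [0.641, 0.005, 0.285, 154.739, 110.056], [0.633, -0.251, 7.939, 150.061, 112.303]]
side [[0.617, -0.259, 7.479, 107.912, 104.25]]
[(-60, 179, 78), (-64, 173, 78), (-68, 155, 79), (-72, 131, 85), (-76, 116, 100), (-80, 108, 113), (-84, 108, 120), (-88, 109, 113), (-92, 108, 113), (-96, 104, 120), (-100, 94, 120), (-104, 88, 113), (-108, 82, 120), (-112, 80, 120), (-116, 81, 120), (-120, 82, 120), (-124, 85, 120), (-128, 94, 120), (-132, 113, 113), (-136, 129, 120), (-140, 139, 110), (-144, 148, 90), (-148, 161, 36), (-152, 167, 32), (-156, 161, 30), (-160, 143, 26), (-164, 144, 23), (-168, 161, 22), (-172, 180, 21), (-176, 187, 21), (-180, 193, 21), (-184, 201, 21), (-188, 203, 21), (-192, 202, 21), (-196, 200, 21)]
[(-60, 180, 80), (-64, 178, 79), (-68, 168, 81), (-72, 147, 86), (-76, 124, 95), (-80, 114, 110), (-84, 109, 114), (-88, 103, 114), (-92, 99, 113), (-96, 99, 110), (-100, 105, 90), (-104, 115, 30), (-108, 132, 24), (-112, 145, 26), (-116, 156, 25), (-120, 143, 25), (-124, 150, 24), (-128, 144, 26), (-132, 151, 26), (-136, 127,
[... 158 characters left out ...]
45), (-176, 163, 35), (-180, 162, 30), (-184, 143, 27), (-188, 137, 21), (-192, 154, 20), (-196, 165, 21)]
[(-60, 178, 77), (-64, 173, 78), (-68, 155, 80), (-72, 138, 85), (-76, 120, 100), (-80, 111, 110), (-84, 110, 113), (-88, 106, 113), (-92, 102, 113), (-96, 99, 110), (-100, 98, 105), (-104, 111, 105), (-108, 117, 22), (-112, 136, 21), (-116, 133, 20), (-120, 141, 20), (-124, 140, 21), (-128, 116, 20), (-132, 108, 20), (-136, 93, 23), (-140, 95, 100), (-144, 92, 100), (-148, 99, 114), (-152, 115, 120), (-156, 132, 120), (-160, 139, 120), (-164, 149, 34), (-168, 164, 33), (-172, 155, 30), (-176, 129, 30), (-180, 120, 22), (-184, 124, 20), (-188, 124, 21), (-192, 134, 21), (-196, 146, 21)]
```

```bash
cat >> h.py <<'E'
U={"empty":(.609,.273,5.3),"bearing":(.641,.005,.3),"gear":(.633,-.251,7.7)}
def at(u,x,y,z):
    cx,cy,a=u; a=np.radians(a); d=np.array([np.cos(a),np.sin(a)]); l=np.array([-d[1],d[0]])
    return np.r_[np.array([cx,cy])+x*d+y*l,z]
def rot(u,s=1):
    a=np.radians(u[2]); d=np.array([np.cos(a),np.sin(a),0])*s; l=np.array([np.sin(a),-np.cos(a),0])*s
    return np.c_[d,l,[0,0,-1.]]
E
python3 - <<'E'
from h import *
for n in U:
    for s in(1,-1): print(n,s,[np.round(solver.solve_ik(at(U[n],x,0,z),rot(U[n],s)),0) for x,z in((-.103,.25),(-.18,.03))])
u=U["empty"]
env.grip(0.0)
env.move_pose(at(u,-.103,0,.25),rot(u,-1))
f=cams.grab_frame("wrist"); cv2.imwrite("pics/w1.png",f["pixels"][:,:,::-1]); print(f["position"],np.round(tops(f),3).tolist(), env.get_obs()["clock"])
E
```

```text
empty 1 [array([-58.,  34.,  44.,  99., -28.,  58., -88.]), array([-49.,  46.,  23., 119., -45.,  24., -75.])]
empty -1 [array([-29.,  28.,  -2.,  99.,   1.,  53.,  64.]), array([-32.,  43.,  -4., 119.,   8.,  18.,  53.])]
bearing 1 [array([-34.,  32.,  47., 104., -29.,  56., -64.]), array([-18.,  44.,  21., 125., -50.,  19., -44.])]
bearing -1 [array([ -8.,  26.,   7., 104.,  -4.,  51.,  91.]), array([ -1.,  42.,  -4., 125.,  12.,  14.,  74.])]
gear 1 [array([-13.,  49.,  72.,  96., -49.,  73., -12.]), array([ 20.,  45.,  13., 114., -25.,  23., -30.])]
gear -1 [array([ 11.,  31.,  20.,  95., -12.,  55., 133.]), array([ 41.,  46., -20., 114.,  33.,  26.,  94.])]
[0.42262693 0.25711192 0.39176815] [[0.641, 0.008, 0.137, 145.056, 108.138]] 2.75
```

View pics/w1.png

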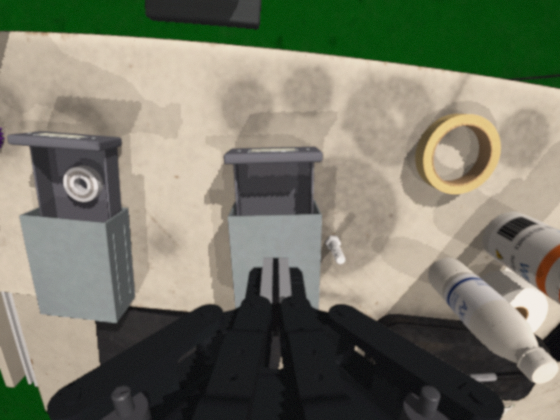

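Wrist view: empty drawer's panel top at about (226–321, 150–161), housing front edge at about (230–320, 214). The bolt is at (336,250), on the left side of the box. I'll turn these pixels into box coordinates.

Run:
```python
from h import *
f=cams.grab_frame("wrist"); g=cv2.cvtColor(f["pixels"],cv2.COLOR_RGB2GRAY)
for n,cols in(("empty",(240,258,290,308)),("bearing",(45,60,100,115))):
    print(n,[g[140:225,c-2:c+3].mean(1).astype(int)[::1].tolist() for c in cols[:2]] if n=="empty" else "")
def loc(n,uv,z):
    P=rays(f,uv,z)-at(U[n],0,0,0)[:2]; a=np.radians(U[n][2]); return (P@np.array([[np.cos(a),-np.sin(a)],[np.sin(a),np.cos(a)]])*1000).round(1).tolist()
print(loc("empty",[(230,214),(320,213)],.066),loc("empty",[(226,150),(321,149),(226,161),(321,159)],.064))
print(loc("bearing",[(24,208),(132,208)],.066),loc("bearing",[(12,134),(122,140),(12,145),(120,149)],.064))
```

```text
empty [[147, 147, 146, 145, 146, 145, 141, 131, 111, 100, 102, 100, 93, 96, 108, 116, 120, 119, 117, 116, 113, 109, 97, 79, 63, 57, 55, 55, 56, 55, 55, 55, 54, 54, 55, 53, 53, 54, 54, 55, 54, 54, 54, 53, 54, 54, 54, 54, 55, 56, 58, 59, 60, 59, 57, 59, 63, 70, 75, 77, 77, 76, 75, 75, 73, 73, 73, 74, 74, 75, 75, 75, 75, 75, 80, 96, 123, 146, 153, 153, 155, 155, 153, 154, 155], [148, 148, 147, 146, 147, 148, 143, 131, 128, 150, 164, 150, 122, 110, 114, 118, 120, 119, 118, 116, 113, 104, 90, 78, 74, 75, 75, 74, 75, 75, 75, 75, 76, 75, 73, 70, 63, 59, 57, 57, 57, 58, 57, 57, 58, 58, 57, 56, 58, 57, 58, 56, 52, 50, 48, 52, 63, 74, 83, 85, 86, 87, 86, 86, 87, 86, 86, 85, 86, 86, 86, 86, 86, 87, 95, 115, 140, 153, 156, 156, 156, 155, 155, 155, 155]]
bearing 
[[-71.9, -51.8], [-73.4, 54.2]] [[-146.2, -53.1], [-147.5, 51.9], [-134.1, -53.7], [-136.5, 52.4]]
[[-82.8, -43.9], [-94.9, 93.6]] [[-171.4, -44.3], [-173.3, 86.4], [-158.7, -46.6], [-163.2, 83.4]]
```

Run:
```python
from h import *
u=U["empty"]
def st(t): o=env.get_obs(); print(t,round(o["clock"],2),np.round(o["ee_pos"],4),np.round(o["wrist_force"],1))
env.move_l(at(u,-.104,0,.09),.2); s=env.move_l(at(u,-.104,0,.03),.06,f_stop=5); st(("down",s))
s=env.move_l(at(u,-.155,0,.03),.03,f_stop=9); st(("push",s))
s=env.move_l(at(u,-.175,0,.03),.012,f_stop=7); st(("stop",s))
p=env.get_obs()["ee_pos"]; c=at(u,0,0,0); print("local",np.dot(p[:2]-c[:2],at(u,1,0,0)[:2]-c[:2]))
```

```text
('down', False) 4.9 [0.5057 0.2635 0.0303] [ 0.3  0.4 -0.7]
('push', False) 6.75 [0.4546 0.2589 0.03  ] [0.2 0.6 1.3]
('stop', True) 7.51 [0.4502 0.2583 0.0299] [0.7 0.8 0.9]
local -0.15948992580405116
```

Run:
```python
from h import *
u=U["empty"]
s=env.move_l(at(u,-.175,0,.03),.012,f_stop=10); o=env.get_obs()
c=at(u,0,0,0); print(s,o["clock"],o["wrist_force"],"local",np.dot(o["ee_pos"][:2]-c[:2],at(u,1,0,0)[:2]-c[:2]))
f=cams.grab_frame("wrist"); cv2.imwrite("pics/w2.png",f["pixels"][:,:,::-1])
```

```text
True 8.0583 [0.12004097 0.28354188 0.20547944] local -0.15931676845384482
```

View pics/w2.png

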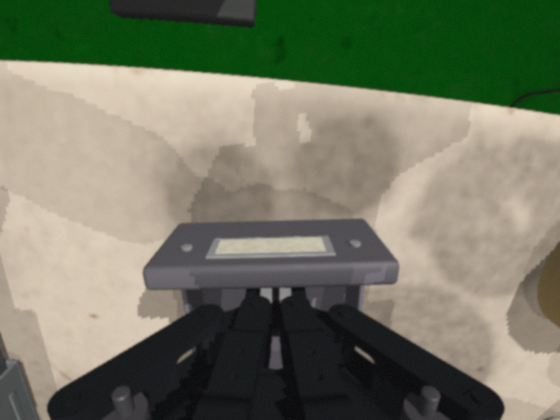

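The drawer stopped firmly twice at the same place, so it's against its stop. The wrist view shows the panel at rows 220–285 with the fingers behind it. I'll retract and check the result, then check reach for the bearing drawer.

Run:
```python
from h import *
u=U["empty"]
env.move_l(at(u,-.135,0,.03),.08); env.move_l(at(u,-.135,0,.16),.25)
f=cams.grab_frame("wrist"); cv2.imwrite("pics/w3.png",f["pixels"][:,:,::-1]); print(env.get_obs()["clock"])
for n in("bearing","gear"):
  for s in(1,-1):
    for t in (0,15):
      for z in(.035,.045):
        r=[]
        for x in(-.225,-.205,-.18,-.095):
            R=rot(U[n],s); a=np.radians(t); ax=-at((0,0,U[n][2]),0,1,0)  # lean tips toward the box
            R=cv2.Rodrigues(ax*a)[0]@R
            q=solver.solve_ik(at(U[n],x,0,z),R); r.append(None if q is None else np.round(q[[2,3,5,6]]).astype(int).tolist())
        print(n,s,t,z,np.round(R[:,2],2),r)
```

```text
9.275
bearing 1 0 0.035 [ 0.  0. -1.] [[-19, 131, 15, -149], [23, 129, 18, -36], [33, 125, 27, -31], [44, 113, 40, -37]]
bearing 1 0 0.045 [ 0.  0. -1.] [[23, 132, 17, -34], [23, 129, 19, -40], [33, 125, 27, -34], [44, 112, 41, -39]]
bearing 1 15 0.035 [ 0.26  0.   -0.97] [None, None, [-42, 138, 33, 154], [-18, 126, 14, 166]]
bearing 1 15 0.045 [ 0.26  0.   -0.97] [None, None, [-44, 138, 34, 157], None]
bearing -1 0 0.035 [ 0.  0. -1.] [[-19, 131, 15, 31], [-19, 128, 17, 38], [-2, 125, 14, 82], [-2, 112, 24, 84]]
bearing -1 0 0.045 [ 0.  0. -1.] [[-19, 131, 16, 36], [-8, 128, 14, 63], [-2, 125, 15, 82], [-2, 112, 25, 84]]
bearing -1 15 0.035 [ 0.26  0.   -0.97] [None, None, [-61, 138, 49, -16], [-61, 125, 48, 0]]
bearing -1 15 0.045 [ 0.26  0.   -0.97] [None, None, [-61, 137, 48, -15], [-50, 125, 38, -1]]
gear 1 0 0.035 [ 0.  0. -1.] [[31, 120, 28, 2], [32, 118, 30, -2], [32, 115, 31, -6], [35, 104, 39, -17]]
gear 1 0 0.045 [ 0.  0. -1.] [[32, 120, 29, 0], [33, 118, 31, -3], [33, 115, 32, -7], [36, 104, 40, -18]]
gear 1 15 0.035 [ 0.26  0.03 -0.97] [[-61, 128, 37, -130], [-61, 126, 37, -129], [-40, 124, 19, -127], [4, 115, 14, 0]]
gear 1 15 0.045 [ 0.26  0.03 -0.97] [[-40, 128, 17, -128], [-40, 126, 18, -126], [-40, 124, 19, -123], [5, 115, 15, -1]]
gear -1 0 0.035 [ 0.  0. -1.] [[-8, 119, 19, 113], [-8, 117, 21, 113], [-8, 114, 23, 113], [-7, 103, 30, 112]]
gear -1 0 0.045 [ 0.  0. -1.] [[-8, 119, 20, 113], [-8, 117, 22, 113], [-8, 114, 24, 113], [-7, 103, 31, 113]]
gear -1 15 0.035 [ 0.26  0.03 -0.97] [[-40, 128, 17, 48], [-40, 126, 18, 50], [-40, 124, 19, 53], [-30, 114, 16, 74]]
gear -1 15 0.045 [ 0.26  0.03 -0.97] [[-40, 128, 17, 52], [-40, 126, 18, 54], [-40, 124, 19, 57], [-30, 114, 16, 77]]
```

View pics/w3.png

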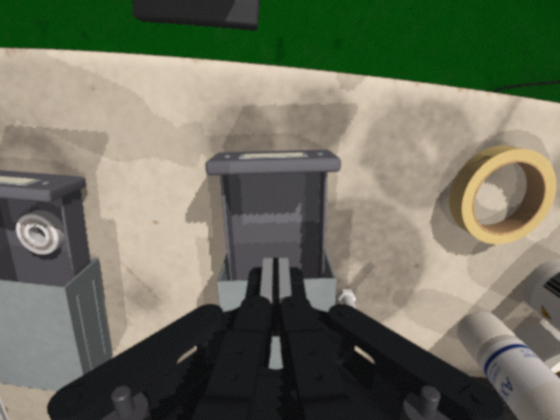

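Wrist view: the empty drawer is extended, with panel at (208–340, 150–172) and housing mouth at row 280, and the bolt still standing at (347,298). Next is the bearing drawer.

```bash
cat >> h.py <<'E'
def shut(n,s,z=.045,x0=-.205):
    u=U[n]; c=at(u,0,0,0)[:2]
    def st(t): o=env.get_obs(); print(t,round(o["clock"],2),"local x",round(float(np.dot(o["ee_pos"][:2]-c,at(u,1,0,0)[:2]-c)),4),np.round(o["wrist_force"],1))
    env.move_pose(at(u,x0,0,.16),rot(u,s)); st("hover")
    st(env.move_l(at(u,x0,0,z),.1,f_stop=8))
    st(env.move_l(at(u,-.125,0,z),.03,f_stop=9))
    st(env.move_l(at(u,-.085,0,z),.012,f_stop=9))
    st(env.move_l(at(u,-.085,0,z),.012,f_stop=11))
E
python3 - <<'E'
from h import *
f=cams.grab_frame("wrist")
g=rays(f,[(274,171)],.064)-rays(f,[(274,280)],.066); print("gap",np.linalg.norm(g))
shut("bearing",-1)
E
```

```text
gap 0.1011851443348741
hover 10.34 local x -0.2043 [ 0.2  0.2 -0.5]Traceback (most recent call last):
  File "<stdin>", line 4, in <module>
  File "h.py", line 32, in shut
    st(env.move_l(at(u,x0,0,z),.1,f_stop=8))
       ~~~~~~~~~~^^^^^^^^^^^^^^^^^^^^^^^^^^
plant.MotionError: the arm cannot follow that straight line within its joint ranges
```

Run:
```python
from h import *
print("q",np.round(env.get_obs()["joint_positions"]), np.round(solver.solve_ik(at(U["bearing"],-.205,0,.16),rot(U["bearing"],1))))
shut("bearing",1)
```

```text
q [ -3.  26.  -2. 124.   2.  30.  84.] [ -3.  26.  -2. 124.   2.  30.  84.]
hover 10.59 local x -0.2046 [-0.6  0.4  0.5]Traceback (most recent call last):
  File "<stdin>", line 3, in <module>
  File "h.py", line 32, in shut
    st(env.move_l(at(u,x0,0,z),.1,f_stop=8))
       ~~~~~~~~~~^^^^^^^^^^^^^^^^^^^^^^^^^^
plant.MotionError: the arm cannot follow that straight line within its joint ranges
```

Run:
```python
from h import *
u=U["bearing"]
for x in(-.195,-.205,-.215):
  for z in(.16,.12,.09,.07,.06,.05,.045,.04):
    q=solver.solve_ik(at(u,x,0,z),rot(u,-1)); print(x,z,None if q is None else np.round(q,1))
for yaw in(-90,-45,45): 
    q=solver.solve_ik(at(u,-.205,0,.045),rot((0,0,u[2]+yaw),-1)); print(yaw,None if q is None else np.round(q,1))
```

```text
-0.195 0.16 [ -2.6  26.3  -2.1 122.6   1.8  31.1  84.3]
-0.195 0.12 [ -2.9  30.7  -1.8 124.6   2.2  24.8  83.9]
-0.195 0.09 [ -3.   34.1  -1.5 125.7   2.5  20.1  83.6]
-0.195 0.07 [ -3.2  36.6  -1.3 126.4   2.7  17.1  83.4]
-0.195 0.06 [ -3.3  37.8  -1.2 126.6   2.8  15.6  83.3]
-0.195 0.05 [ -3.3  39.   -1.1 126.9   2.9  14.2  83.2]
-0.195 0.045 [ -3.4  39.6  -1.1 127.    3.   13.4  83.2]
-0.195 0.04 [  1.6  40.4  -8.3 126.9  22.7  14.1  63.4]
-0.205 0.16 [ -2.7  25.7  -2.1 124.    1.8  30.3  84.2]
-0.205 0.12 [ -2.9  30.2  -1.8 126.    2.2  23.9  83.8]
-0.205 0.09 [ -3.2  33.7  -1.5 127.2   2.5  19.1  83.5]
-0.205 0.07 [ -3.3  36.2  -1.3 127.8   2.8  16.   83.3]
-0.205 0.06 [ -3.4  37.4  -1.2 128.1   2.9  14.5  83.2]
-0.205 0.05 [  1.5  38.8  -8.3 128.2  21.7  14.2  64.3]
-0.205 0.045 [  1.5  39.5  -8.3 128.3  23.1  13.6  62.9]
-0.205 0.04 [-12.7  40.9  12.5 128.8 -36.8  13.7 123.2]
-0.215 0.16 [ -2.8  25.1  -2.1 125.4   1.8  29.5  84.1]
-0.215 0.12 [ -3.   29.7  -1.8 127.5   2.2  22.9  83.7]
-0.215 0.09 [ -3.3  33.3  -1.5 128.7   2.6  18.   83.4]
-0.215 0.07 [ -3.4  35.8  -1.2 129.3   2.8  14.9  83.1]
-0.215 0.06 [  1.5  37.2  -8.3 129.5  20.5  14.5  65.2]
-0.215 0.05 [-12.8  39.3  12.5 130.1 -35.3  13.7 121.7]
-0.215 0.045 [  8.8  40.1 -19.  129.6  46.2  16.9  39.4]
-0.215 0.04 [  8.8  40.8 -19.  129.7  48.5  16.5  37.1]
-90 [-11.9  40.1  11.3 128.7 -31.9  13.8  28.3]
-45 [-12.7  40.2  12.5 128.7 -34.8  14.2  76.1]
45 [  1.5  39.5  -8.3 128.3  23.1  13.6 107.9]
```

Descending at x0 = -0.195 and z = 0.05 stays within the joint ranges on a straight line and still clears the panel, so I'll use that.

Run:
```python
from h import *
shut("bearing",-1,z=.05,x0=-.196)
f=cams.grab_frame("wrist"); cv2.imwrite("pics/w4.png",f["pixels"][:,:,::-1])
```

```text
hover 10.84 local x -0.1953 [-0.5  0.5  0.1]
False 12.09 local x -0.1957 [0.4 0.3 0.5]
False 14.61 local x -0.125 [-1.9  0.1  0.3]
True 16.93 local x -0.0966 [-0.1 -0.9  0.7]
True 17.52 local x -0.0966 [0.1 0.9 0.4]
```

View pics/w4.png

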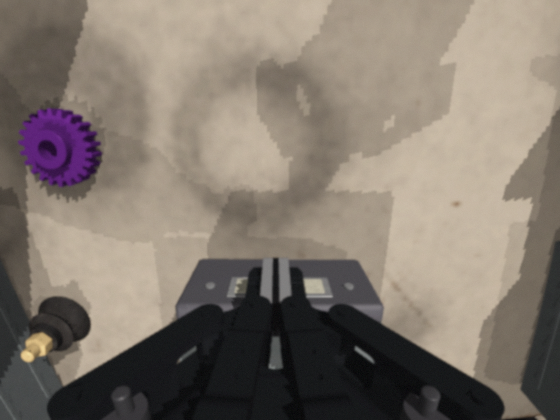

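The view shows the bearing drawer's panel against the housing, with the fingertips centred on its face at (275,290). The cup at (60,320) and the purple gear at (60,148) are undisturbed. Now the gear drawer.

Run:
```python
from h import *
u=U["bearing"]
env.move_l(at(u,-.125,0,.05),.08); env.move_l(at(u,-.14,0,.17),.25)
shut("gear",-1,z=.045,x0=-.2)
u=U["gear"]
env.move_l(at(u,-.125,0,.045),.08); env.move_l(at(u,-.16,0,.2),.25)
f=cams.grab_frame("wrist"); cv2.imwrite("pics/w5.png",f["pixels"][:,:,::-1])
f=cams.grab_frame("scene"); cv2.imwrite("pics/s5.png",cv2.resize(f["pixels"][130:320,160:430,::-1],None,fx=2.9,fy=2.9,interpolation=cv2.INTER_CUBIC))
print(env.get_obs()["clock"])
```

```text
hover 19.81 local x -0.1991 [-0.1  0.3 -0.7]
False 21.11 local x -0.1996 [0.5 0.1 0.2]
False 23.76 local x -0.125 [-1.5  0.3  0. ]
True 26.18 local x -0.0945 [ 0.7 -0.6 -0.4]
True 26.74 local x -0.0946 [-0.1 -0.  -0.3]
28.15
```

View pics/w5.png

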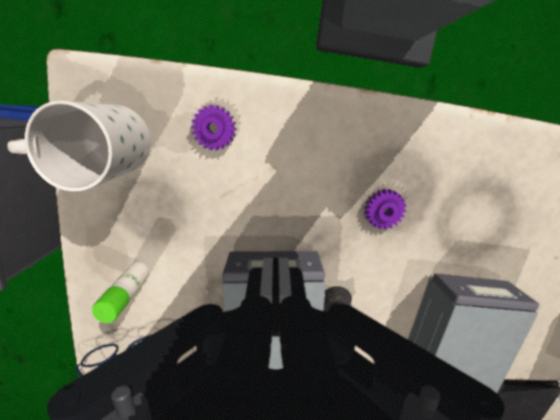

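View pics/s5.png

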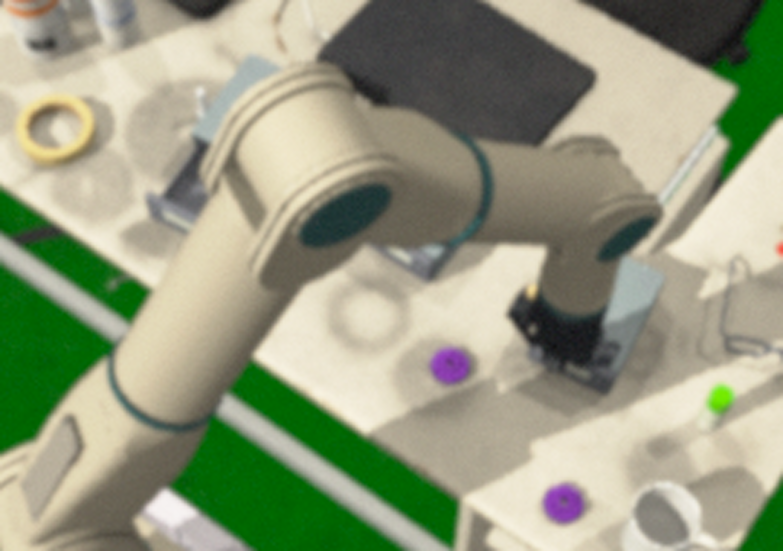

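Both drawers are shut: the gear panel lies flush at (223–325, 255–285) and the bearing panel at (428–535, 280–310). The empty drawer is still out, and the cup, mug, glue stick, bolt and tape are still standing where they were.

```bash
python3 -c "
from plant import job_done
print(job_done())"
```

```text
the job is handed in; nothing more can be done
None
```

I handed the job in at about 28 s: the gear and bearing drawers are pushed fully shut, the empty drawer is out against its stop, and the last camera views show nothing else moved.

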